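# Draw out the printer bed and lock it

### The job

The prints are finished: hook a fingertip behind the red lip of the printer's bed and draw the bed out along its rail, all the way to the front stop, so that both prints ride out still standing. Then push the yellow-tipped lock lever fully over, away from the robot, to lock the bed. Do not touch the prints, and leave everything else on the table alone.

Things in the scene. Friction and masses are not known exactly. Their poses are not given: they have to be found in the camera images.
- printer: open-framed black 3D printer, fixed. Origin: centre of the base's underside, on the table. Its -x axis is the way the bed draws out (towards the robot, turned up to 0.25 rad either way); +y is left seen from the robot, z up. Base 360 mm (x) by 390 mm (y); side decks (|y| 115 to 195 mm) 60 mm high, the bed between them
- gantry (a point): middle of the underside of the gantry's cross beam, 240 mm above the table, 60 mm to the printer's +x of its origin; square uprights 40 mm thick at y = +-155 mm of it rise to 360 mm; the print head hangs below the beam at y = +70 mm, the brass nozzle's tip 186 mm above the table
- bed (a joint): how far the bed is drawn out, m: 0 fully back under the gantry, 0.140 at the front stop; it starts between 0 and 0.03. It runs stiffly (about 3 to 5 N) along the printer's -x axis and stays where left
- bed_mid (a point): middle of the bed's top face, with the printer's axes. The bed is a dark plate 220 mm (x) by 200 mm (y), top 100 mm above the table; it moves with the bed
- lip: red upright lip along the bed's front edge (its -x edge): 90 mm wide (y), 6 mm thick (x). Origin: middle of its front face, at the underside of the bed plate (94 mm above the table). It stands 22 mm above the bed's top face; its rear face, which the finger hooks, is at x = +6 mm. The bed behind it is bare for at least 80 mm
- lip_top (a point): middle of the lip's top edge, 122 mm above the table
- lock_base: steel-dark block of the bed-lock lever, 70 x 50 x 25 mm, on the left or the right side deck; same axes as the printer; origin: centre of its underside, 60 mm above the table. The lever turns about the y axis through the point 22 mm above this origin
- lock (a joint): angle of the lock lever, rad: 0 leaning 0.5 rad to the printer's -x (unlocked, towards the robot), 1.0 leaning 0.5 rad to +x (locked, at its stop). Starts between 0 and 0.15; turns lightly (about 1 N at the tip) and stays where left
- lock_tip (a point): centre of the yellow ball, 26 mm across, at the end of the lever, 80 mm from its pivot (about 152 mm above the table when at either stop); the steel stem below is 10 mm thick
- panel: black control panel with blue screen, 75 x 70 x 30 mm, fixed on the other side deck; origin: centre of its underside
- vase: finished blue print, a round vase shape 48 mm across, 55 mm high, standing loose on the bed; origin: centre of its underside
- bracket: finished orange print, an L-shaped bracket 42 x 40 x 42 mm, standing loose on the bed; origin: centre of its underside
- spool: a red filament spool lying flat, 170 mm across, 60 mm high, loose on the table, to be left alone; origin: centre of its underside
- scraper: a 200 mm scraper with red handle, lying flat, loose on the table, to be left alone; origin: centre of its underside
- block: an aluminium block 60 x 50 x 20 mm, loose on the table, to be left alone; origin: centre of its underside
- glue: a small jar with yellow cap, 40 mm across, 100 mm high, loose on the table, to be left alone; origin: centre of its underside
- cutters: small red-handled side cutters lying flat, about 100 mm long, loose on the table, to be left alone; origin: centre of its underside

How it is judged:
By the outcome, as a careful person would: the job done as asked, in the order asked, and still so for the second after the job is handed in, with the robot touching nothing.
It also fails if it takes over 48 s, if anything falls off the work surface, if the arm or the gripper's body presses on something with over 40 N, if the wrist force passes 120 N, or if a joint passes its speed limit or range.

### The arm

A 6-joint arm with a two-finger parallel gripper is mounted at the origin on the work surface. World frame = base frame: x ahead of the robot, y to its left, z up, the work surface at z = 0. Lengths are in m, angles in rad, forces in N, time in s.
With the tool pointing down it reaches from about 0.25 to 0.85 m from the base axis. Payload 12.5 kg.
Tool frame: the origin (TCP) lies between the finger pads; the fingertips stand ctrl.tip_reach ahead of it and the grasp point (between the pads) lies 2 mm behind it (ctrl.tip_reach is the distance from the TCP to the fingertips, in m); z points along the fingers, y is the line along which they close (so a half turn about z gives the same grasp; the last joint's range is limited). The gripper opens to 93 mm and grips with 3 to 60 N. Pads are 15 mm wide; open, the fingers measure 128 mm over their backs; the gripper's body (75 mm by 188 mm) begins 65 mm behind the grasp point.
Start: joints at [1.195, 0.351, 1.652, -0, 1.139, -0.085], TCP at [0.158, 0.527, 0.236] pointing down, gripper open.
Joint ranges: [-2.75, 2.75], [-0.79, 2.1], [0.01, 2.65], [-1.57, 4.71], [0.07, 3.14], [-2.87, 2.87]. Speed limits (rad/s): [2.22, 2.22, 2.79, 3.14, 3.14, 3.14].

### API

Orientations are given as a unit quaternion [w, x, y, z].
In Python, from workcell import ctrl gives the robot as it stands.
- The arm moves only by the tool step_arm, never from a script. Its argument "series" is a list that holds one entry, the list of rows, each a list of 4 numbers: the shift along the world's x, y, z in mm, then the turn about the world's z in rad. In form: [[[dx, dy, dz, turn], ...]]. A call has exactly 5 rows; each row is the pose to reach, as a shift and turn from the pose commanded when the call began; what a row does not reach only later rows make up. A row lasts 1/10 s, in which the tool goes at most 50 mm and 8.59 degrees, less where a joint would pass 70% of its speed; a pose out of reach is approached as far as the arm can. A call with a gripper value outside its range is refused whole. "claw" is the opening, from -1 (shut) to 1 (fully open), set as the call begins (left out, the last holds). The fingers move at their own pace and stop on an object; the grip force is fixed at half the most. Time passes only in rows, so rows that repeat a pose let the fingers close, or fill a call up. It gives the time, the measured TCP pose, the force, the opening and the grip force at its end, in the units of the state.
- ctrl.observe(): the state, without advancing time (a new reading comes with each control period).
- ctrl.read_camera(name): name is "side" or "top" or "wrist"; returns a dict with "image" (480x640x3 uint8, red, green, blue), "range_z" (480x640 float32, m along the optical axis (not along the pixel's ray), 0 where there is no reading), "fx", "fy", "cx", "cy" (pixels), "position" and "orientation" of the camera in the world; the wrist camera has in their place "T_tool_cam" (4x4, takes a point from camera to tool coordinates, whose origin is the TCP and whose axes are the flange's). Camera axes: x right, y up, looking along -z (the intrinsics and any distortion apply to the point x, -y, -z); pixel columns grow to the right and rows downward; lengths in m; the calibration is good to about 2 mm. A picture is of the moment at which its call begins: read the wrist's pose just before it.
- ctrl.job_done(): hands the job in; it is judged then, once.
The state is a dict: "t": time; "joint_positions": joint angles; "qvel": joint speeds; "joint_efforts": joint torques, N m; "position": TCP position; "ee_rot": TCP orientation; "force": force on the tool from outside, world axes, zero at the start; "wrist_torque": the same for the moment, N m; "finger_gap": finger opening in m; "gripper_force": force on a finger pad.
Only numpy, scipy, OpenCV 4.12 (cv2) and the standard library are available. Lean on these libraries where they do the work, as an engineer would, in place of code of your own. Each camera call takes 0.05 s, during which the arm holds its last target. There are 200 camera calls.

## Working session

There is one attempt and no reset: what is moved stays moved. The work goes in short steps, Python scripts to look and compute and a tool call to move; the robot and the scene stay as the last step left them, time stands still between calls to the robot, and variables do not carry over. Pictures are saved under pics/ and viewed, at most 10 in all, crops included, and the job is handed in when it is done.

Besides the shell and the picture viewer there is one more tool, called after "Call:" as name(argument=value, ...), one argument or row to a line, values as JSON. step_arm: Moves the arm, as the interface text tells. Its arguments: {"type":"object","properties":{"series":{"type":"array"},"claw":{"type":"number"}},"required":["series"]}

```bash
mkdir -p pics
cat > h.py <<'E'
import numpy as np, cv2
from scipy.spatial.transform import Rotation as R
from workcell import ctrl
def cloud(name):
    s=ctrl.observe(); c=ctrl.read_camera(name); z=c["range_z"]; v,u=np.mgrid[:480,:640]
    p=np.stack([(u-c["cx"])/c["fx"]*z,-(v-c["cy"])/c["fy"]*z,-z],-1)
    if "T_tool_cam" in c:
        T=np.array(c["T_tool_cam"]); p=p@T[:3,:3].T+T[:3,3]; q=s["ee_rot"]; t=s["position"]
    else: q=c["orientation"]; t=c["position"]
    q=np.array(q); P=p@R.from_quat(q[[1,2,3,0]]).as_matrix().T+np.array(t)
    P[z<=0]=np.nan
    return c["image"],P
def save(im,n): cv2.imwrite(f"pics/{n}.png",im[:,:,::-1])
E
python3 - <<'E'
from h import *
print(ctrl.observe(),ctrl.tip_reach)
for n in("top","side"):
    im,P=cloud(n); save(im,n); np.savez(n,im=im,P=P)
    c=ctrl.read_camera(n); print(n,{k:c[k] for k in c if k not in("image","range_z")}, np.isnan(P).mean())
E
```

```text
{'t': 0.0, 'joint_positions': array([ 1.19541396e+00,  3.51226641e-01,  1.65242650e+00,  3.59358131e-05,
        1.13911858e+00, -8.45652314e-02]), 'qvel': array([ 0.00045642,  0.00016668, -0.00135295,  0.00087598, -0.0017726 ,
       -0.00032223]), 'joint_efforts': array([ 1.48017141e-03, -4.97325432e+01, -2.85263765e+01,  7.00110686e-02,
        2.56263453e-02, -9.32673629e-05]), 'position': array([0.15753166, 0.52661194, 0.23510577]), 'ee_rot': array([-1.50270962e-04,  1.44904122e-01,  9.89445525e-01, -5.70293255e-04]), 'force': array([-0.33052922,  0.31138937, -0.02234617]), 'wrist_torque': array([ 0.03769163, -0.00788263, -0.02130949]), 'gripper_force': 0.0, 'finger_gap': 0.09292736005492183} 0.017
top {'fx': 570.9128464171014, 'fy': 570.9128464171014, 'cx': 321.90039464567803, 'cy': 241.96982178668776, 'position': array([ 0.28344392, -0.00609626,  1.53774937]), 'orientation': array([ 0.71274292,  0.07243947, -0.06608113, -0.69453822])} 0.0041796875
side {'fx': 483.57792505862415, 'fy': 483.57792505862415, 'cx': 322.82250490414106, 'cy': 235.86091826429382, 'position': array([ 0.3466588 , -0.78128066,  1.03902236]), 'orientation': array([ 0.91886482,  0.36529508, -0.04696408, -0.14156736])} 0.0039029947916666666
```

View pics/top.png

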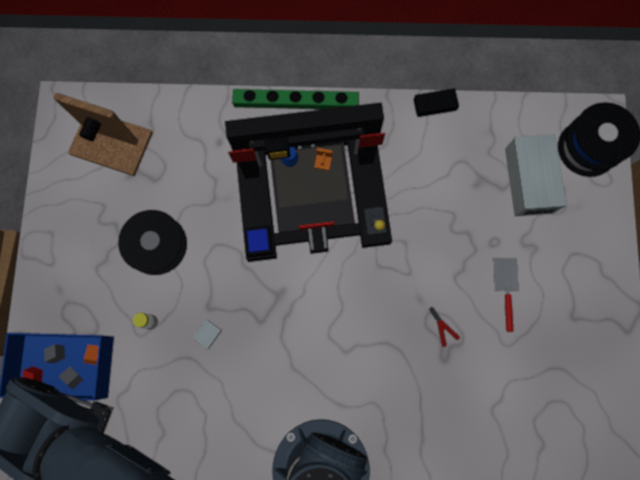

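View pics/side.png

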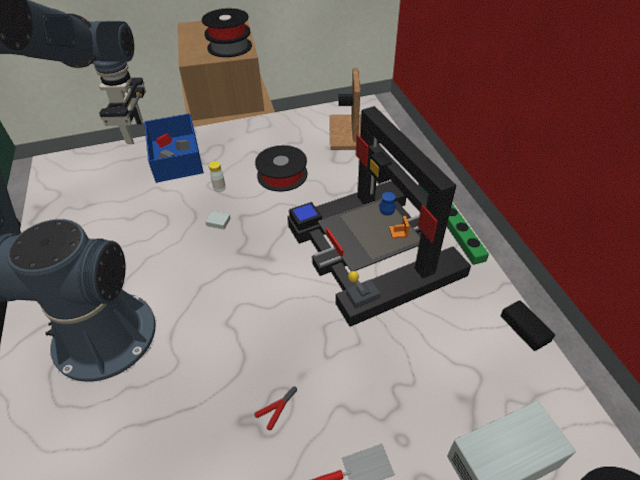

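The top view shows the red lip at about (317,225), the yellow tip at (379,226), the vase at (290,157) and the bracket at (323,159). A grey block stands in front of the lip at (318,238). In the side view the lip is at about (334,241), the tip at (353,276), with the rear prints clear of the front.

Run:
```python
from h import *
for n in("top","side"):
    d=np.load(n+".npz"); im,P=d["im"],d["P"]; hsv=cv2.cvtColor(im,cv2.COLOR_RGB2HSV).astype(int); H,S,V=hsv[...,0],hsv[...,1],hsv[...,2]
    X,Y,Z=P[...,0],P[...,1],P[...,2]
    reg=(X>.4)&(X<1.0)&(abs(Y)<.3)
    ms={"lip":((H<8)|(H>172))&(S>130)&(Z>.09)&(Z<.135)&(X<.75),"tip":(H>18)&(H<35)&(S>120)&(Z>.11)&(Z<.19)&(X<.75),
     "vase":(H>100)&(H<125)&(S>130)&(Z>.1)&(X>.7),"bracket":(H>5)&(H<18)&(S>150)&(Z>.1)&(Z<.16),
     "bedplate":(abs(Z-.1)<.004)&(V<110),"deck":(abs(Z-.06)<.004)&(V<80),"chute":(Z>.03)&(Z<.16)&(X>.5)&(X<.64)&(abs(Y)<.06)}
    for k,m in ms.items():
        m=m&reg
        if not m.any(): continue
        p=P[m]; v,u=np.nonzero(m)
        print(n,k,m.sum(),"uv",u.mean().round(1),v.mean().round(1),"mean",p.mean(0).round(4),"min",np.percentile(p,2,0).round(3),"max",np.percentile(p,98,0).round(3))
        if k in("lip","bedplate"):
            r=cv2.minAreaRect((p[:,:2]*1000).astype(np.float32)); print("   rect mm",r)
            if k=="lip":
                a=np.polyfit(p[:,1],p[:,0],1); print("   slope",a)
    # full chute profile along x through lip mid
    if n=="top":
        for v in range(190,262,3): print(v,[P[v,u].round(3).tolist() for u in(300,317)])
```

```text
top lip 156 uv 316.1 224.8 mean [0.6102 0.0265 0.1155] min [ 0.603 -0.016  0.095] max [0.618 0.069 0.127]
   rect mm ((611.1779174804688, 26.90289306640625), (7.8282623291015625, 88.61356353759766), 9.030050277709961)
   slope [-0.15325016  0.61431142]
top tip 81 uv 378.7 224.4 mean [ 0.6037 -0.1289  0.1649] min [ 0.594 -0.14   0.154] max [ 0.615 -0.118  0.172]
top vase 238 uv 295.1 154.3 mean [0.7789 0.0842 0.1667] min [ 0.753 -0.103  0.113] max [0.804 0.153 0.338]
top bracket 313 uv 323.0 158.6 mean [0.7876 0.0136 0.1176] min [ 0.765 -0.007  0.102] max [0.806 0.034 0.145]
top bedplate 4311 uv 311.5 189.9 mean [0.7074 0.0416 0.1003] min [ 0.608 -0.059  0.096] max [0.825 0.143 0.104]
   rect mm ((703.9918823242188, 49.772857666015625), (244.58282470703125, 374.8005065917969), 15.436723709106445)
top deck 3305 uv 317.2 199.4 mean [0.6935 0.0268 0.0601] min [ 0.555 -0.16   0.056] max [0.843 0.234 0.064]
top chute 1280 uv 323.8 230.1 mean [0.6057 0.0069 0.075 ] min [ 0.556 -0.055  0.04 ] max [0.638 0.057 0.123]
190 [[0.707, 0.072, 0.096], [0.707, 0.027, 0.102]]
193 [[0.698, 0.071, 0.099
[... 1466 characters left out ...]
41  0.153] max [ 0.615 -0.12   0.171]
side vase 295 uv 387.5 203.0 mean [0.7845 0.0946 0.1383] min [0.767 0.081 0.106] max [0.805 0.119 0.159]
side bracket 264 uv 400.1 229.2 mean [0.7868 0.0095 0.1189] min [ 0.764 -0.006  0.102] max [0.805 0.034 0.144]
side bedplate 3696 uv 368.0 234.9 mean [0.7067 0.0343 0.1007] min [ 0.609 -0.064  0.097] max [0.82  0.144 0.104]
   rect mm ((707.935302734375, 45.78080749511719), (236.70816040039062, 363.5829162597656), 11.568084716796875)
side deck 3563 uv 386.0 258.8 mean [ 0.7373 -0.0199  0.0603] min [ 0.554 -0.162  0.057] max [0.921 0.239 0.064]
side chute 1227 uv 334.2 258.6 mean [0.6023 0.0041 0.0724] min [ 0.554 -0.057  0.033] max [0.638 0.055 0.123]
```

Run:
```python
from h import *
a=cv2.resize(np.load("top.npz")["im"][90:270,220:400],(600,600),interpolation=cv2.INTER_CUBIC); save(a,"topc")
```

```text
(no output)
```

View pics/topc.png

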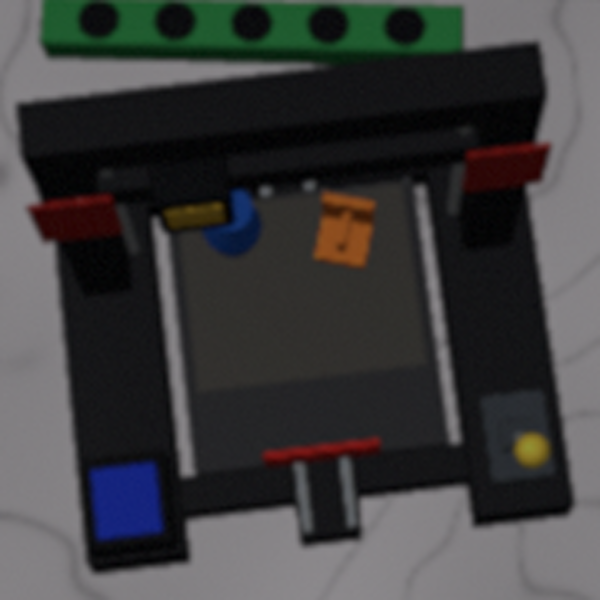

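The crop shows that the bed behind the lip is bare and that the lever block is on the right deck (-y). The panel is on the left, and the prints sit about 170 mm behind the lip. The printer yaw is about +0.155 rad. I'll approach with the gripper closed and its closing axis along the lip.

Call:
step_arm(
  series=[
    [[24, -25, 0, 0.02], [48, -50, 0, 0.04], [72, -75, 0, 0.07], [96, -100, 0, 0.09], [120, -124, 0, 0.112]],
  ],
  claw=-1,
)

```text
t: 0.7
position: [0.2784, 0.4017, 0.2356]
ee_rot: [-0.0, 0.089, 0.996, -0.0]
force: [-0.3, 0.4, 0.3]
finger_gap: 0.0577
gripper_force: 0.0
```

Call:
step_arm(
  series=[
    [[24, -25, 0, 0.02], [48, -50, 0, 0.04], [72, -75, 0, 0.07], [96, -100, 0, 0.09], [120, -124, 0, 0.112]],
  ],
)

```text
t: 1.2
position: [0.3984, 0.2777, 0.2356]
ee_rot: [-0.0, 0.033, 0.999, -0.0]
force: [-0.1, 0.7, -0.6]
finger_gap: 0.0176
gripper_force: 0.0
```

Call:
step_arm(
  series=[
    [[24, -25, 0, 0.02], [48, -50, 0, 0.04], [72, -75, 0, 0.07], [96, -100, 0, 0.09], [120, -124, 0, 0.112]],
  ],
)

```text
t: 1.7
position: [0.5185, 0.1536, 0.2356]
ee_rot: [-0.0, -0.023, 1.0, 0.0]
force: [-0.5, 0.6, -0.2]
finger_gap: 0.0004
gripper_force: 0.0
```

Call:
step_arm(
  series=[
    [[24, -25, 0, 0.02], [48, -50, 0, 0.04], [72, -75, 0, 0.07], [121, -124, 0, 0.11], [121, -124, 0, 0.11]],
  ],
)

```text
t: 2.2
position: [0.6405, 0.028, 0.2352]
ee_rot: [0.0, -0.077, 0.997, -0.0]
force: [-0.2, 0.3, 0.8]
finger_gap: 0.0002
gripper_force: 0.0
```

Run:
```python
from h import *
s=ctrl.observe(); print(s)
q=s["ee_rot"]; print(R.from_quat(q[[1,2,3,0]]).as_matrix())
im,P=cloud("wrist"); save(im,"w1")
hsv=cv2.cvtColor(im,cv2.COLOR_RGB2HSV).astype(int); H,S=hsv[...,0],hsv[...,1]
m=((H<8)|(H>172))&(S>130)&(abs(P[...,2]-.11)<.02)&(P[...,0]<.66)&(abs(P[...,1]-.03)<.08)
p=P[m]; print(m.sum(),p.mean(0) if len(p) else 0)
t=p[p[:,2]>.119]; print(len(t), t.mean(0), t.min(0),t.max(0), np.polyfit(t[:,1],t[:,0],1))
```

```text
{'t': 2.2, 'joint_positions': array([-2.86917243e-02,  5.17729117e-01,  1.39818852e+00, -5.24986609e-04,
        1.22540041e+00, -1.75398654e+00]), 'qvel': array([-0.17748333,  0.21782328, -0.33684752,  0.01217372,  0.13537139,
       -0.14333438]), 'joint_efforts': array([ -0.42037957, -61.19788885, -29.68653202,  -0.16690973,
        -0.10796795,  -0.62738959]), 'position': array([0.64052302, 0.02800763, 0.2351675 ]), 'ee_rot': array([ 1.10412959e-04, -7.72610084e-02,  9.97010861e-01, -2.60136880e-04]), 'force': array([-0.2128721 ,  0.32341475,  0.7969243 ]), 'wrist_torque': array([ 0.02233771, -0.01008493,  0.01226514]), 'gripper_force': 0.0, 'finger_gap': 0.00023013631428855008}
[[-9.88061449e-01 -1.54060072e-01  2.60362713e-04]
 [-1.54060186e-01  9.88061338e-01 -5.01657357e-04]
 [-1.79968962e-04 -5.35779823e-04 -9.99999840e-01]]
1952 [0.6096916  0.02753155 0.11652021]
1169 [0.6096811  0.02748304 0.12242657] [ 0.60074741 -0.01664673  0.11905226] [0.61929466 0.07171932 0.12466009] [-0.15339802  0.61389694]
```

View pics/w1.png

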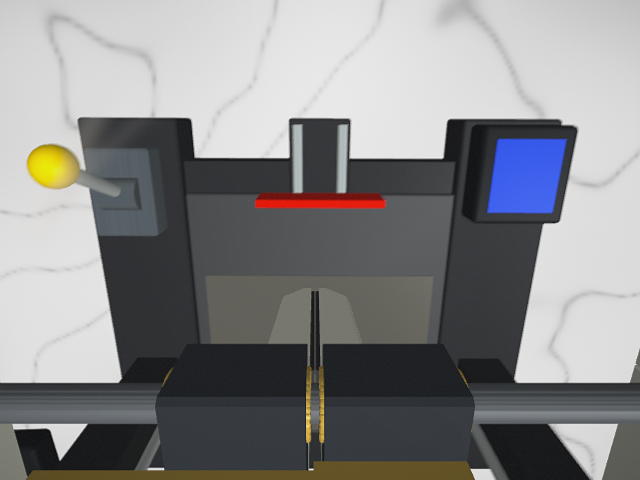

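The wrist view shows the lip at (320,201), squarely ahead of the closed fingertips, with clear bed below. I'll go down.

Call:
step_arm(
  series=[
    [[0, 0, -22, 0], [0, 0, -45, 0], [0, 0, -68, 0], [0, 0, -90, 0], [0, 0, -104, 0]],
  ],
)

```text
t: 2.75
position: [0.6378, 0.0312, 0.1298]
ee_rot: [-0.001, -0.078, 0.997, 0.0]
force: [1.0, 0.2, 0.7]
finger_gap: 0.0009
gripper_force: 0.0
```

Call:
step_arm(
  series=[
    [[0, 0, -3, 0], [0, 0, -6, 0], [0, 0, -9, 0], [0, 0, -9, 0], [0, 0, -9, 0]],
  ],
)

```text
t: 3.25
position: [0.6389, 0.0309, 0.1232]
ee_rot: [0.0, -0.078, 0.997, -0.0]
force: [-0.4, -0.6, -0.7]
finger_gap: 0.0003
gripper_force: 0.0
```

Call:
step_arm(
  series=[
    [[-4, -0.6, 0, 0], [-8, -1.2, 0, 0], [-12, -1.9, 0, 0], [-16, -2.5, 0, 0], [-20, -3.1, 0, 0]],
  ],
)

```text
t: 3.75
position: [0.6187, 0.0278, 0.1228]
ee_rot: [0.001, -0.077, 0.997, -0.0]
force: [2.9, 0.6, -1.2]
finger_gap: -0.0
gripper_force: 1.4
```

Contact made, so I'll draw it out smoothly.

Call:
step_arm(
  series=[
    [[-3, -0.5, 0, 0], [-7, -1.1, 0, 0], [-11, -1.7, 0, 0], [-15, -2.3, 0, 0], [-20, -3.1, 0, 0]],
  ],
)

```text
t: 4.25
position: [0.5985, 0.0247, 0.1228]
ee_rot: [0.0, -0.078, 0.997, 0.0]
force: [3.1, 1.5, 0.3]
finger_gap: 0.0008
gripper_force: 1.5
```

Call:
step_arm(
  series=[
    [[-5, -0.8, 0, 0], [-10, -1.5, 0, 0], [-15, -2.3, 0, 0], [-20, -3.1, 0, 0], [-25, -3.8, 0, 0]],
  ],
)

```text
t: 4.75
position: [0.5733, 0.0208, 0.1227]
ee_rot: [0.0, -0.078, 0.997, -0.0]
force: [2.6, 0.7, 1.6]
finger_gap: 0.0006
gripper_force: 1.4
```

Call:
step_arm(
  series=[
    [[-5, -0.8, 0, 0], [-10, -1.5, 0, 0], [-15, -2.3, 0, 0], [-20, -3.1, 0, 0], [-25, -3.8, 0, 0]],
  ],
)

```text
t: 5.25
position: [0.5483, 0.017, 0.1227]
ee_rot: [0.0, -0.078, 0.997, -0.0]
force: [2.4, 1.0, 2.2]
finger_gap: 0.0005
gripper_force: 1.4
```

Call:
step_arm(
  series=[
    [[-5, -0.8, 0, 0], [-10, -1.5, 0, 0], [-15, -2.3, 0, 0], [-20, -3.1, 0, 0], [-24, -3.7, 0, 0]],
  ],
)

```text
t: 5.75
position: [0.5242, 0.0133, 0.1226]
ee_rot: [-0.0, -0.078, 0.997, -0.0]
force: [2.7, -0.3, 1.4]
finger_gap: 0.0008
gripper_force: 1.4
```

Call:
step_arm(
  series=[
    [[-3, -0.5, 0, 0], [-5, -0.8, 0, 0], [-7, -1.1, 0, 0], [-9, -1.4, 0, 0], [-11, -1.7, 0, 0]],
  ],
)

```text
t: 6.25
position: [0.5136, 0.0117, 0.1226]
ee_rot: [0.0, -0.078, 0.997, -0.0]
force: [2.5, 1.0, 0.5]
finger_gap: 0.0005
gripper_force: 1.3
```

Call:
step_arm(
  series=[
    [[-2, -0.3, 0, 0], [-4, -0.6, 0, 0], [-5, -0.8, 0, 0], [-6, -0.9, 0, 0], [-7, -1.1, 0, 0]],
  ],
)

```text
t: 6.75
position: [0.5104, 0.0111, 0.1229]
ee_rot: [0.005, -0.077, 0.997, 0.0]
force: [27.6, 8.3, -19.7]
finger_gap: 0.0004
gripper_force: 14.2
```

The force jumped to 28 N, so the stop is reached. I'll back off, lift and check.

Call:
step_arm(
  series=[
    [[4, 0.6, 0, 0], [10, 1.5, 0, 0], [18, 2.8, 0, 0], [18, 2.8, 0, 0], [18, 2.8, 10, 0]],
  ],
)

```text
t: 7.25
position: [0.5238, 0.0134, 0.1318]
ee_rot: [-0.001, -0.078, 0.997, 0.0]
force: [-0.7, 0.1, 0.3]
finger_gap: 0.0005
gripper_force: 0.0
```

Call:
step_arm(
  series=[
    [[0, 0, 20, 0], [0, 0, 45, 0], [0, 0, 70, 0], [0, 0, 95, 0], [0, 0, 110, 0]],
  ],
)

```text
t: 7.75
position: [0.5247, 0.0133, 0.2452]
ee_rot: [0.001, -0.077, 0.997, -0.0]
force: [0.4, 0.4, -0.6]
finger_gap: 0.0007
gripper_force: 0.0
```

Run:
```python
from h import *
print(ctrl.observe()["position"])
for n in("top","side"):
    im,P=cloud(n); hsv=cv2.cvtColor(im,cv2.COLOR_RGB2HSV).astype(int); H,S,V=hsv[...,0],hsv[...,1],hsv[...,2]
    X,Y,Z=P[...,0],P[...,1],P[...,2]; reg=(X>.4)&(X<1.0)&(abs(Y)<.3)
    ms={"lip":((H<8)|(H>172))&(S>130)&(Z>.09)&(Z<.135)&(X<.75),"tip":(H>18)&(H<35)&(S>120)&(Z>.11)&(Z<.19)&(X<.75),
     "vase":(H>100)&(H<125)&(S>130)&(Z>.1)&(Z<.165)&(Y>0)&(Y<.12),"bracket":(H>5)&(H<18)&(S>150)&(Z>.1)&(Z<.16),
     "lockblk":(abs(Z-.085)<.005)&(Y<-.08)&(X<.7)}
    for k,m in ms.items():
        m=m&reg
        if m.any(): p=P[m]; print(n,k,m.sum(),p.mean(0).round(4),np.percentile(p,2,0).round(3),np.percentile(p,98,0).round(3))
    if n=="side": save(cv2.resize(im[130:370,240:560],(800,600)),"side2")
```

```text
[0.52471828 0.01333648 0.2452387 ]
top tip 81 [ 0.6036 -0.1289  0.1655] [ 0.594 -0.14   0.154] [ 0.615 -0.118  0.174]
top vase 84 [0.6825 0.0829 0.1513] [0.673 0.066 0.121] [0.692 0.103 0.159]
top bracket 147 [ 0.6868 -0.0043  0.1256] [ 0.678 -0.023  0.105] [0.696 0.014 0.146]
top lockblk 315 [ 0.6363 -0.1222  0.0852] [ 0.6   -0.15   0.081] [ 0.669 -0.1    0.09 ]
side lip 127 [0.4975 0.0073 0.1168] [ 0.489 -0.033  0.101] [0.506 0.054 0.125]
side tip 94 [ 0.6032 -0.1334  0.1637] [ 0.593 -0.142  0.151] [ 0.614 -0.122  0.172]
side vase 301 [0.6735 0.0779 0.1374] [0.656 0.065 0.107] [0.694 0.1   0.158]
side bracket 264 [ 0.6739 -0.0082  0.1188] [ 0.653 -0.024  0.104] [0.692 0.016 0.144]
side lockblk 399 [ 0.6314 -0.1284  0.0856] [ 0.598 -0.151  0.081] [ 0.667 -0.1    0.09 ]
```

View pics/side2.png

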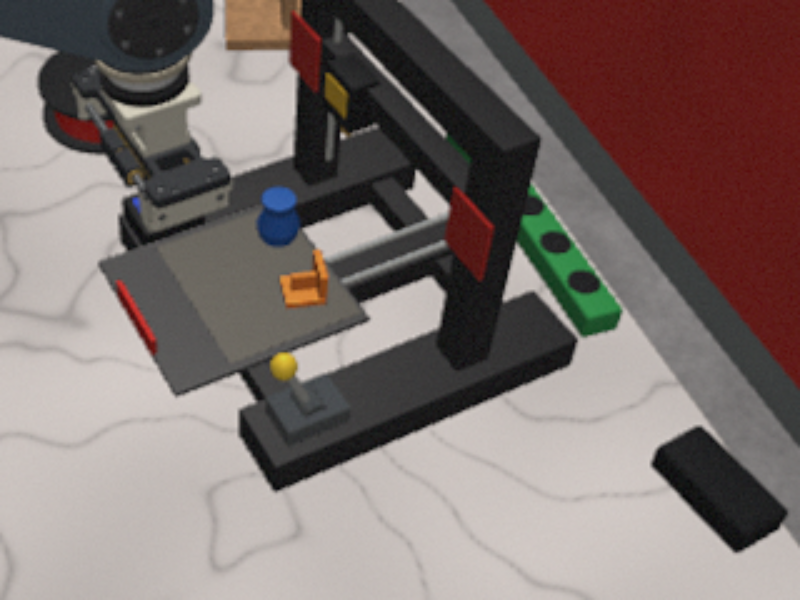

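The side view shows the bed drawn out about 114 mm to its stop (lip at crop (135,315)). Both prints are standing, at (278,215) and (310,285), and the lever is still leaning towards the robot, ball at (284,366). Next I'll move the closed fingertip in front of the ball.

Call:
step_arm(
  series=[
    [[10, -38, 0, 0], [20, -76, 0, 0], [30, -114, 0, 0], [39, -149, 0, 0], [39, -149, 0, 0]],
  ],
)

```text
t: 8.35
position: [0.5636, -0.139, 0.2415]
ee_rot: [-0.001, -0.076, 0.997, -0.0]
force: [0.1, -0.0, -0.2]
finger_gap: 0.0005
gripper_force: 0.0
```

Call:
step_arm(
  series=[
    [[0, 0, -20, 0], [0, 0, -45, 0], [0, 0, -70, 0], [0, 0, -88, 0], [0, 0, -88, 0]],
  ],
)

```text
t: 8.85
position: [0.5619, -0.1345, 0.1519]
ee_rot: [-0.002, -0.078, 0.997, 0.001]
force: [0.1, -0.3, 0.1]
finger_gap: 0.0007
gripper_force: 0.0
```

Call:
step_arm(
  series=[
    [[4, 0.6, 0, 0], [8, 1.2, 0, 0], [12, 1.9, 0, 0], [16, 2.5, 0, 0], [20, 3.1, 0, 0]],
  ],
)

```text
t: 9.35
position: [0.5842, -0.1324, 0.155]
ee_rot: [0.0, -0.078, 0.997, -0.0]
force: [-2.8, 0.2, 1.1]
finger_gap: 0.0006
gripper_force: 1.0
```

Call:
step_arm(
  series=[
    [[6, 0.9, 0, 0], [12, 1.9, 0, 0], [18, 2.8, 0, 0], [24, 3.7, 0, 0], [30, 4.6, 0, 0]],
  ],
)

```text
t: 9.85
position: [0.6142, -0.1278, 0.1546]
ee_rot: [-0.0, -0.077, 0.997, 0.0]
force: [-0.6, 0.6, 0.5]
finger_gap: 0.001
gripper_force: 0.5
```

Call:
step_arm(
  series=[
    [[6, 0.9, 0, 0], [12, 1.9, 0, 0], [18, 2.8, 0, 0], [24, 3.7, 0, 0], [28, 4.3, 0, 0]],
  ],
)

```text
t: 10.35
position: [0.6421, -0.1234, 0.1544]
ee_rot: [-0.0, -0.078, 0.997, 0.0]
force: [-1.8, -0.3, -0.7]
finger_gap: 0.0001
gripper_force: 0.5
```

Call:
step_arm(
  series=[
    [[3, 0.5, 0, 0], [5, 0.8, 0, 0], [7, 1.1, 0, 0], [9, 1.4, 0, 0], [11, 1.7, 0, 0]],
  ],
)

```text
t: 10.85
position: [0.6514, -0.1221, 0.1545]
ee_rot: [-0.002, -0.078, 0.997, 0.0]
force: [-16.0, -3.1, 6.9]
finger_gap: 0.0004
gripper_force: 7.8
```

The force is 16 N, so the lever is at its stop. I'll retreat and verify.

Call:
step_arm(
  series=[
    [[-6, -0.9, 0, 0], [-14, -2.2, 0, 0], [-26, -4, 0, 0], [-40, -6.2, 0, 0], [-50, -7.7, 0, 0]],
  ],
)

```text
t: 11.35
position: [0.6017, -0.1297, 0.1548]
ee_rot: [0.0, -0.077, 0.997, -0.0]
force: [-0.5, -0.3, 0.6]
finger_gap: 0.0004
gripper_force: 0.0
```

Call:
step_arm(
  series=[
    [[-10, -10, 30, 0], [-35, -20, 60, 0], [-70, -30, 90, 0], [-105, -40, 110, 0], [-105, -40, 110, 0]],
  ],
)

```text
t: 11.85
position: [0.4958, -0.1707, 0.2677]
ee_rot: [0.002, -0.077, 0.997, -0.001]
force: [1.4, -0.3, -0.2]
finger_gap: 0.0002
gripper_force: 0.0
```

Run:
```python
from h import *
print(ctrl.observe()["position"],ctrl.observe()["force"])
im,P=cloud("side"); hsv=cv2.cvtColor(im,cv2.COLOR_RGB2HSV).astype(int); H,S=hsv[...,0],hsv[...,1]
X,Y,Z=P[...,0],P[...,1],P[...,2]; reg=(X>.4)&(X<1.0)&(abs(Y)<.3)
for k,m in {"lip":((H<8)|(H>172))&(S>130)&(Z>.09)&(Z<.135)&(X<.6),"tip":(H>18)&(H<35)&(S>120)&(Z>.11)&(Z<.19)&(X<.75)}.items():
    p=P[m&reg]; print(k,len(p),p.mean(0) if len(p) else 0)
save(cv2.resize(im[130:370,240:560],(800,600)),"side3")
```

```text
[ 0.49577723 -0.17068989  0.26773276] [ 1.39873444 -0.28336437 -0.1901836 ]
lip 77 [ 0.49746915 -0.00117378  0.11472186]
tip 85 [ 0.6697936  -0.12336676  0.1598705 ]
```

View pics/side3.png

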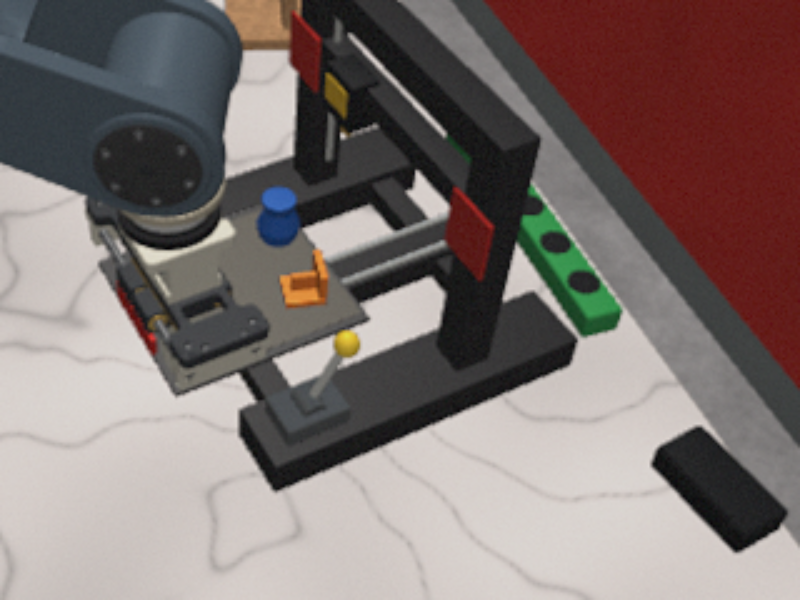

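The ball now leans away at crop (347,343), about 37 mm past the block centre, which matches the stop. The prints are standing, the bed is still out, and the arm is clear.

```bash
python3 -c "
from workcell import ctrl
print(ctrl.job_done())"
```

```text
the job is handed in; nothing more can be done
None
```

The bed is drawn out to its front stop with both prints still standing, the lock lever is pushed fully over, and the job was handed in after about 12 s of robot time (no verdict was returned).

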